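# Shut the fluorometer's light cover and click its filter slide into the beam

### The job

Press the vial fluorometer's black light cover down until its catch snaps and keeps it shut by itself, then take the filter slide by its upright blue tab and push it in along its rails until it clicks into its notch, the tab's white line meeting the red lines on the rails, without running on past the click. Finish while still holding the tab there, so that the slide cannot creep during the reading; leave the other things on the bench alone.

Things in the scene. Friction and masses are not known exactly. Their poses are not given: they have to be found in the camera images.
- photometer: vial fluorometer, fixed; sizes in mm. Origin: centre of underside; +x to its back, +y to its left, z up. Left: sample head, x -80..80, y 25..135, deck z 64, hump to z 86 at x 53..79. Right: grey bed, x -35..35, y -135..25, z 16, with two aluminium rails along y (tops z 26.5, at x -19.5 and 19.5, 7 wide) guiding the filter slide; a red line on each at y = -38 marks the click
- cover_hinge (a point): fixed point on the light cover's hinge axis, midway along it: (50, 80, 64) mm in the fluorometer's frame. The axis runs along the fluorometer's y; the cover lies on its -x side
- light_cover: the black light cover, 88 mm long from the hinge, 80 mm wide, with a grey thumb lip on to 99 mm; origin on the hinge axis (at cover_hinge), its x runs from the front edge to the hinge, z out of its top
- cover_edge (a point): point on the cover's top near its free front edge, midway across, where a thumb would press; moves with the cover: at x -78, z 18 mm in the cover's frame, so 82 mm above the bench when shut
- cover_angle (a joint): cover angle in rad: 0 shut, grows as the front edge rises; starts 0.5 to 0.85. A spring lifts it to about 0.4 unless the ball catch has snapped: near 0.1 the resistance rises to about 12 N at cover_edge, then it gives and the cover stays shut at 0 to 0.01. Press cover_edge down along its arc about the hinge
- slide_travel (a joint): travel of the filter slide in m: 0 pulled out against the end bar, grows as it is pushed in along the fluorometer's +y; starts 0.002 to 0.035. About 1 N of friction; at 0.075 a sprung ball drops into a notch (it pulls the slide in from about 3 mm either side and takes about 10 N to leave); end of travel 0.090
- filter_slide: the filter slide: aluminium bar, 30 mm wide, with a round green filter and an upright blue grip tab with grey ribs. Tab: 14.5 mm thick along the slide (y), 22 mm wide across it (x), 25 to 61 mm above the bench (lowest 4 mm: foot 22 by 28 mm, with a white line). Origin: under the tab's centre, 21 mm above the bench; axes as the fluorometer's. Clicked in, the tab stands 56 mm from the sample head's wall
- tab_grip (a point): centre of the tab at a good height to grip, 49 mm above the bench; moves with the slide
- click_point (a point): fixed point, 50 mm above the bench: where the tab's centre line stands when the slide is clicked in (y = -38 mm in the fluorometer's frame, x = 0)
- mouse: black computer mouse, 112x62x36 mm, left; bystander, loose
- headspace_vial: clear vial with a pale grey cap, 22 mm diameter, 62 mm tall, standing behind and right of the fluorometer; bystander, loose
- leak_detector: yellow hand-held leak detector, 216 mm long, lying right of the fluorometer; bystander, loose

How it is judged:
On the way, in this order (a step that is already met when the one before it is completed fails the run):
1. with the filter slide still drawn out, the light cover is shut and its catch keeps it shut with nothing touching it (value of joint cover_angle below 0.025 rad and contact force between the arm and light_cover below 0.5 N and value of joint slide_travel below 0.06 m), for 0.3 s.
2. with the cover shut, the filter slide is clicked in and the tab is held (value of joint cover_angle below 0.025 rad and value of joint slide_travel between 0.073 and 0.077 m and contact force between the fingers and filter_slide above 3 N), for 0.3 s.
At the end, for the whole second after the job is handed in: the cover is still caught shut (under 0.025 rad), the filter slide rests within 2 mm of its notch (travel 73 to 77 mm), and the fingers still hold the tab with more than 3 N (all of step 2 and velocity of joint slide_travel between -0.005 and 0.005 m/s); the arm keeps its last pose, push and grip.
It fails at once if the filter slide ran on more than 8 mm past its notch (value of joint slide_travel above 0.083 m).
It fails at once if a bystander was disturbed (moved more than 25 mm) (distance of any of mouse, headspace_vial, leak_detector from where it was at the start of the episode above 0.025 m).
It also fails if it takes over 54 s, if anything falls off the work surface, if the arm or the gripper's body presses on something with over 40 N, if the wrist force passes 120 N, or if a joint passes its speed limit or range.

### The arm

A 6-joint arm with a two-finger parallel gripper is mounted at the origin on a cart in front of the work surface, level with it; the furniture and walls round the work are solid. World frame = base frame: x ahead of the robot, y to its left, z up, the work surface at z = 0. Lengths are in m, angles in rad, forces in N, time in s.
With the tool pointing down it reaches from about 0.35 to 0.85 m from the base axis. Payload 8.1 kg.
Tool frame: the origin (TCP) lies on the centre line of the jaws, within the pads' length; the fingertips stand robot.tip_reach ahead of it and the grasp point (between the pads) lies 5 mm behind it (robot.tip_reach is the distance from the TCP to the fingertips, in m); z points along the fingers, y is the direction in which the jaws open and shut (so a half turn about z gives the same grasp; the last joint's range is limited). The gripper opens to 93 mm and grips with 3 to 60 N. Pads are 15 mm wide; open, the fingers measure 128 mm over their backs; the gripper's body (75 mm by 188 mm) begins 65 mm behind the grasp point.
Start: joints at [1.048, 0.13, 1.488, -0, 1.523, -0.085], TCP at [0.254, 0.543, 0.233] pointing down, gripper open.
Joint ranges: [-2.96, 2.96], [-0.89, 2.26], [0.02, 2.5], [-1.34, 4.48], [0, 2.73], [-2.66, 2.66]. Speed limits (rad/s): [2.39, 2.39, 2.79, 3.14, 3.14, 3.14].

### API

Orientations are given as a rotation vector (axis times angle).
In Python, from plant import sensors, read_camera, robot gives the robot as it stands.
- The arm moves only by the tool play_rows, never from a script. Its argument "series" is a list that holds one entry, the list of rows, each a list of 5 numbers: the closure, from -1 (fully open) to 1 (shut), then the shift along the world's x, y, z in m, then the turn about the world's z in rad. A call has 1 to 8 rows; each row is the pose to reach, as a shift and turn from the pose commanded when the call began; what a row does not reach only later rows make up. A row lasts 1/10 s, in which the tool goes at most 50 mm and 8.59 degrees, less where a joint would pass 70% of its speed; a pose out of reach is approached as far as the arm can. A call with a gripper value outside its range is refused whole. The fingers move at their own pace and stop on an object; "force" is the grip in N (left out, the last holds). Time passes only in rows, so rows that repeat a pose let the fingers close. It gives the time, the measured TCP pose, the force and the opening at its end, in the units of the state.
- sensors.read_state(): the state, without advancing time (a new reading comes with each control period).
- read_camera(name): name is "scene" or "top"; returns a dict with "color" (384x512x3 uint8, red, green, blue), "range_z" (384x512 float32, m along the optical axis (not along the pixel's ray), 0 where there is no reading), "intrinsics" (3x3 intrinsics, pixels), "rvec" (rotation vector, rad) and "tvec" (3), from world to camera coordinates, as OpenCV has them. Camera axes: x right, y down, z forward; pixel columns grow to the right and rows downward; lengths in m; the calibration is good to about 2 mm. A picture is of the moment at which its call begins.
- robot.close_job(): hands the job in, once; it reports no verdict.
The state is a dict: "t": time; "q": joint angles; "dq": joint speeds; "joint_torque": joint torques, N m; "tool_pos": TCP position; "orientation": TCP orientation; "force": force on the tool from outside, world axes, zero at the start; "wrist_torque": the same for the moment, N m; "opening": finger opening in m.
Only numpy, scipy, OpenCV 4.12 (cv2) and the standard library are available. Lean on these libraries where they do the work, as an engineer would, in place of code of your own. Each camera call takes 0.05 s, during which the arm holds its last target.

## Working session

There is one attempt and no reset: what is moved stays moved. The work goes in short steps, Python scripts to look and compute and a tool call to move; the robot and the scene stay as the last step left them, time stands still between calls to the robot, and variables do not carry over. Pictures are saved under pics/ and viewed, and the job is handed in when it is done.

Besides the shell and the picture viewer there is one more tool, called after ">>>" by a JSON object that holds its "api" and its "payload". play_rows: Moves the arm, as the interface text tells. Its arguments: {"type":"object","properties":{"series":{"type":"array","items":{"type":"array","items":{"type":"array","items":{"type":"number"}}}},"force":{"type":"number"}},"required":["series"]}

```bash
mkdir -p pics; ls; python3 - <<'E'
from plant import sensors, read_camera, robot
import cv2,numpy as np
print(robot.tip_reach, [a for a in dir(robot) if a[0]!='_'])
s=sensors.read_state(); print(s)
for n in ("scene","top"):
    c=read_camera(n); np.savez(f"pics/{n}0.npz",**c)
    cv2.imwrite(f"pics/{n}0.png",c["color"][...,::-1])
    print(n,c["intrinsics"],c["rvec"],c["tvec"], -cv2.Rodrigues(np.array(c["rvec"]))[0].T@np.array(c["tvec"]))
E
```

```text
pics
0.014 ['IKError', 'close_job', 'tip_reach']
{'t': 0.0, 'q': array([ 1.04765451e+00,  1.31141813e-01,  1.48926136e+00, -2.16229205e-05,
        1.52300750e+00, -8.54170184e-02]), 'dq': array([ 8.35515898e-04, -1.06948849e-04, -1.83544117e-04,  1.33715611e-03,
        8.89188805e-05, -5.39642242e-04]), 'joint_torque': array([-1.05118827e-04, -5.59829950e+01, -4.91778874e+01,  7.68654328e-02,
        3.50592693e-02, -1.51206614e-04]), 'tool_pos': array([0.25405309, 0.54296299, 0.23160883]), 'orientation': array([-6.81984741e-01, -3.06613781e+00,  2.73426021e-03]), 'force': array([ 0.85835762, -0.35098416, -0.33996319]), 'wrist_torque': array([-0.03359421,  0.00290744, -0.01578272]), 'opening': 0.0929605273461684}
scene [[397.6956504    0.         258.74046818]
 [  0.         397.6956504  191.00603145]
 [  0.           0.           1.        ]] [ 2.21139167 -0.86613555  0.33529966] [-0.54043606  0.27251713  0.84251371] [ 0.13710468 -0.67626385  0.77461964]
top [[442.1601155    0.         257.85792067]
 [  0.         442.1601155  188.99478875]
 [  0.           0.           1.        ]] [ 2.21006751 -2.15037282  0.10210949] [-0.17561927  0.61374518  1.32735391] [ 0.50100015 -0.15092553  1.37681299]
```

View pics/scene0.png

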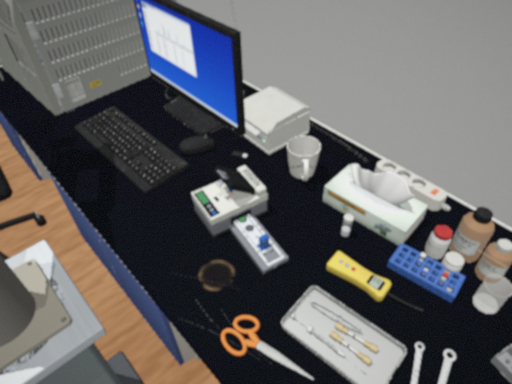

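View pics/top0.png

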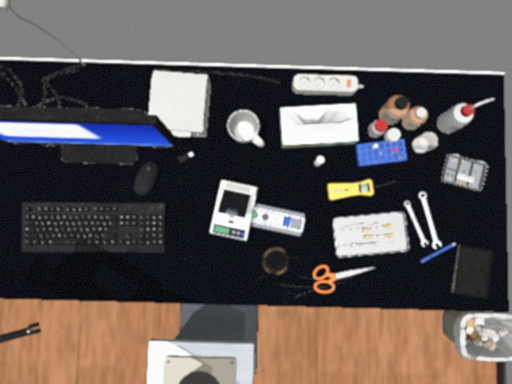

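The fluorometer is at about (235,210)-(280,220) in the top view. The cover is open and the blue tab is near (296,222). I'll zoom in.

```bash
cat > h.py <<'E'
import numpy as np,cv2
def load(n): return dict(np.load(f"pics/{n}.npz"))
def ray(c,u,v):
    R=cv2.Rodrigues(np.array(c["rvec"]))[0]; C=-R.T@np.array(c["tvec"])
    d=R.T@np.linalg.inv(c["intrinsics"])@np.array([u,v,1.]); return C,d
def onz(c,u,v,z):
    C,d=ray(c,u,v); return C+d*(z-C[2])/d[2]
def cloud(c):
    z=c["range_z"]; h,w=z.shape; v,u=np.mgrid[:h,:w]
    R=cv2.Rodrigues(np.array(c["rvec"]))[0]; C=-R.T@np.array(c["tvec"])
    P=np.stack([u,v,np.ones_like(u)],-1)@np.linalg.inv(c["intrinsics"]).T*z[...,None]
    return P@R+C
def proj(c,p): return cv2.projectPoints(np.array(p,float).reshape(-1,1,3),np.array(c["rvec"],float),np.array(c["tvec"],float),c["intrinsics"],None)[0].reshape(-1,2)
E
python3 - <<'E'
from h import *
for n,(x0,y0,x1,y1) in {"scene0":(180,145,300,285),"top0":(195,165,325,255)}.items():
    c=load(n); im=c["color"][y0:y1,x0:x1,::-1]
    k=6 if n=="top0" else 4
    cv2.imwrite(f"pics/{n}z.png",cv2.resize(im,None,fx=k,fy=k,interpolation=cv2.INTER_CUBIC))
    P=cloud(c)
    hsv=cv2.cvtColor(c["color"],cv2.COLOR_RGB2HSV)
    m=((hsv[...,0]>100)&(hsv[...,0]<125)&(hsv[...,1]>130)&(hsv[...,2]>60))
    m2=np.zeros_like(m); m2[y0:y1,x0:x1]=m[y0:y1,x0:x1]
    v,u=np.nonzero(m2); print(n,len(u),u.min(),u.max(),v.min(),v.max(),u.mean(),v.mean()); q=P[m2]; print(np.median(q,0),q.min(0),q.max(0))
E
```

```text
scene0 92 211 269 189 248 254.95652173913044 235.67391304347825
[ 0.51482055 -0.25336354  0.05913887] [ 0.47423854 -0.25755744  0.02799178] [ 0.5522736  -0.09125102  0.12042345]
top0 46 241 289 218 235 275.7826086956522 224.1304347826087
[ 0.51925017 -0.24440377  0.06164281] [ 0.47751717 -0.25353244  0.03120446] [ 0.53144156 -0.11216323  0.07547597]
```

```bash
python3 - <<'E'
from h import *
c=load("top0"); P=cloud(c)
box=np.zeros(P.shape[:2],bool); box[170:250,200:320]=1
z=P[...,2]
# deck points
for lo,hi in ((.056,.07),(.01,.022),(.08,.09),(.09,.2)):
    m=box&(z>lo)&(z<hi); q=P[m]; print(lo,hi,m.sum(),q[:,:2].min(0),q[:,:2].max(0),np.median(q,0))
    r=cv2.minAreaRect(q[:,:2].astype(np.float32)*1000); print(r)
E
```

```text
0.056 0.07 1014 [ 0.46596303 -0.25353244] [ 0.62062041 -0.02020377] [ 0.51544473 -0.082929    0.06396995]
((542.4764404296875, -142.02294921875), (224.6634063720703, 157.6967010498047), 80.29380798339844)
0.01 0.022 589 [ 0.48130659 -0.30036813] [ 0.61600512 -0.13450289] [ 0.52181231 -0.22954127  0.01590671]
((548.2848510742188, -221.60311889648438), (159.04196166992188, 108.55815887451172), 79.6185531616211)
0.08 0.09 353 [ 0.5887608  -0.15011873] [ 0.63747339 -0.04678098] [ 0.61494657 -0.10002015  0.08514202]
((613.1023559570312, -97.07981872558594), (105.32073974609375, 36.140724182128906), 79.70283508300781)
0.09 0.2 633 [ 0.52582562 -0.13074267] [ 0.63639567 -0.04354195] [ 0.56610417 -0.08734175  0.11414464]
((578.2738647460938, -85.80026245117188), (89.11865234375, 103.99976348876953), 79.95843505859375)
```

View pics/scene0z.png

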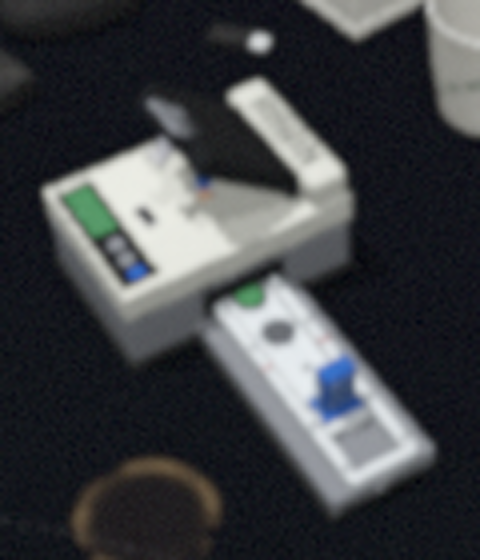

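View pics/top0z.png

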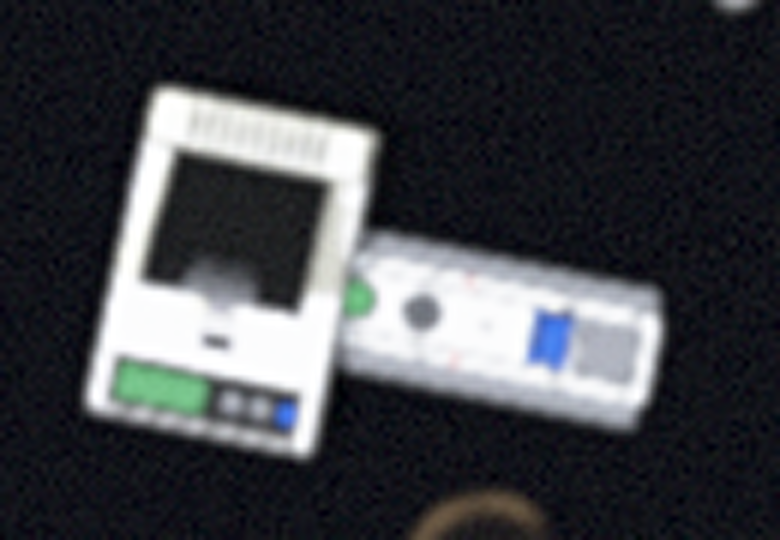

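```bash
python3 - <<'E'
from h import *
c=load("top0"); P=cloud(c); col=c["color"]
z=P[...,2]; u=np.arange(512)[None,:]+0*z; v=np.arange(384)[:,None]+0*z
box=(u>200)&(u<320)&(v>170)&(v<250)
m=box&(z>.058)&(z<.2)&(P[...,1]>-0.18)
q=P[m].astype(np.float32)*1000; r=cv2.minAreaRect(q[:,:2]); print("head",r)
m=box&(z>.012)&(z<.03)&(P[...,1]<-0.15)&(P[...,0]>.44)&(P[...,0]<.58)
q=P[m].astype(np.float32)*1000; r=cv2.minAreaRect(q[:,:2]); print("bed",r,np.median(q[:,2]))
# red marks
hsv=cv2.cvtColor(col,cv2.COLOR_RGB2HSV).astype(int)
rgb=col.astype(int); red=(rgb[...,0]-np.maximum(rgb[...,1],rgb[...,2]))
for n in("top0","scene0"):
    c=load(n);rgb=c["color"].astype(int);red=rgb[...,0]-(rgb[...,1]+rgb[...,2])/2
    b=(slice(200,240),slice(255,300)) if n=="top0" else (slice(215,265),slice(232,275))
    rr=red[b]; 
    mm=(rr>12).astype(np.uint8); nn,lab,st,ce=cv2.connectedComponentsWithStats(mm)
    for i in range(1,nn):
        w=np.where(lab==i,rr,0); vv,uu=np.mgrid[:w.shape[0],:w.shape[1]]
        U=(w*uu).sum()/w.sum()+b[1].start; V=(w*vv).sum()/w.sum()+b[0].start
        print(n,U,V,st[i,4],w.max(),onz(c,U,V,.0265))
E
```

```text
Traceback (most recent call last):
cv2.error: OpenCV(4.12.0) /io/opencv/modules/imgproc/src/convhull.cpp:143: error: (-215:Assertion failed) total >= 0 && (depth == CV_32F || depth == CV_32S) in function 'convexHull'
```

```bash
python3 - <<'E'
from h import *
c=load("top0"); P=cloud(c); col=c["color"]
z=P[...,2]; u=np.arange(512)[None,:]+0*z; v=np.arange(384)[:,None]+0*z
box=(u>200)&(u<320)&(v>170)&(v<250)
def rect(m):
    q=np.ascontiguousarray(P[m][:,:2]*1000).astype(np.float32); 
    M=np.zeros(m.shape,np.uint8);M[m]=1
    return cv2.minAreaRect(q.reshape(-1,1,2)),len(q)
print("head",rect(box&(z>.058)&(z<.2)&(P[...,1]>-0.18)))
print("bed",rect(box&(z>.012)&(z<.03)&(P[...,1]<-0.17)&(P[...,0]>.44)&(P[...,0]<.58)))
for n in("top0","scene0"):
    c=load(n);rgb=c["color"].astype(int);red=rgb[...,0]-(rgb[...,1]+rgb[...,2])/2
    b=(slice(200,240),slice(255,300)) if n=="top0" else (slice(215,265),slice(232,275))
    rr=red[b]; 
    mm=(rr>12).astype(np.uint8); nn,lab,st,ce=cv2.connectedComponentsWithStats(mm)
    for i in range(1,nn):
        w=np.where(lab==i,rr,0); vv,uu=np.mgrid[:w.shape[0],:w.shape[1]]
        U=(w*uu).sum()/w.sum()+b[1].start; V=(w*vv).sum()/w.sum()+b[0].start
        print(n,U,V,st[i,4],w.max(),onz(c,U,V,.0265))
E
```

```text
head (((552.8558959960938, -85.86360168457031), (109.88874053955078, 158.75308227539062), 79.63274383544922), 1991)
bed (((526.5618286132812, -232.44320678710938), (133.75830078125, 69.84925079345703), 79.8240737915039), 853)
top0 273.0 211.49019607843138 2 13.0 [ 0.55076504 -0.20682979  0.0265    ]
top0 270.0 224.5090909090909 2 14.0 [ 0.51091095 -0.19864881  0.0265    ]
```

```bash
cat >> h.py <<'E'
YAW=np.deg2rad(-10.2); ORG=np.array([.5380,-.1649,0])
Rz=np.array([[np.cos(YAW),-np.sin(YAW),0],[np.sin(YAW),np.cos(YAW),0],[0,0,1]])
def dev2w(p): return ORG+Rz@(np.array(p,float)/1000)
def w2dev(P): return (P-ORG)@Rz*1000
def edge(th):
    c,s=np.cos(th),np.sin(th); return dev2w([50-78*c+18*s,80,64+78*s+18*c])
E
python3 - <<'E'
from h import *
for n in("top0","scene0"):
    c=load(n); D=w2dev(cloud(c)); x,y,z=D[...,0],D[...,1],D[...,2]
    m=(x>-25)&(x<45)&(y>45)&(y<115)&(z>88)&(z<170)&(c["color"].max(-1)<70)
    A=np.polyfit(x[m],z[m],1); print(n,m.sum(),"cover slope angle",-np.arctan(A[0]),A)
    hsv=cv2.cvtColor(c["color"],cv2.COLOR_RGB2HSV)
    b=(hsv[...,0]>100)&(hsv[...,0]<128)&(hsv[...,1]>110)&(hsv[...,2]>60)&(abs(x)<30)&(y<-40)&(y>-150)
    t=b&(z>52)&(z<70)
    print("tab",b.sum(),t.sum(),D[t].mean(0),D[t].min(0),D[t].max(0))
    v,u=np.nonzero(t); 
    print(" by colour centroid at z61:",w2dev(onz(c,u.mean(),v.mean(),.061)))
th=.7
for th in(.85,.7,.5,.3,.1,0): print(th,edge(th).round(4))
from scipy.spatial.transform import Rotation as Ro
R=Ro.from_rotvec([-6.81984741e-01, -3.06613781e+00,  2.73426021e-03]).as_matrix(); print(R, np.degrees(np.arctan2(R[1,1],R[0,1])))
E
```

```text
top0 421 cover slope angle 0.6406443511130366 [ -0.74554585 125.85445127]
tab 41 36 [-7.19884113e-02 -8.26375285e+01  6.01354720e+01] [-10.08043703 -90.67181746  52.33182386] [  9.88916116 -75.04837532  67.11193247]
 by colour centroid at z61: [ -0.10242263 -82.57804764  61.        ]
scene0 291 cover slope angle 0.5633523817816973 [ -0.63162948 120.60386054]
tab 103 48 [ -4.15057564 -89.4092488   59.76586769] [-13.01160904 -95.07787969  52.36860494] [  6.46455748 -81.41199213  63.94976257]
 by colour centroid at z61: [ -4.67978558 -90.25126321  61.        ]
0.85 [ 0.564  -0.0883  0.1345]
0.7 [ 0.5541 -0.0865  0.128 ]
0.5 [ 0.5425 -0.0844  0.1172]
0.3 [ 0.5333 -0.0828  0.1042]
0.1 [ 0.5268 -0.0816  0.0897]
0 [ 0.5246 -0.0812  0.082 ]
[[-9.05718805e-01  4.23878114e-01 -8.89583984e-04]
 [ 4.23879027e-01  9.05717426e-01 -1.58565384e-03]
 [ 1.33587756e-04 -1.81323250e-03 -9.99998347e-01]] 64.92028357491704
```

>>> {"api": "play_rows", "payload": {"series": [[[1,0.1,-0.37,0,0.26],[1,0.1,-0.37,0,0.26],[1,0.1,-0.37,0,0.26],[1,0.1,-0.37,0,0.26],[1,0.1,-0.37,0,0.26],[1,0.1,-0.37,0,0.26],[1,0.1,-0.37,0,0.26],[1,0.1,-0.37,0,0.26]]], "force": 20}}

```text
t: 0.9
tool_pos: [0.3544, 0.1708, 0.2324]
orientation: [0.281, 3.129, -0.001]
force: [0.6, 0.8, -0.1]
opening: 0.0334
```

>>> {"api": "play_rows", "payload": {"series": [[[1,0.195,-0.258,0,0],[1,0.195,-0.258,0,0],[1,0.195,-0.258,0,0],[1,0.195,-0.258,0,0],[1,0.195,-0.258,0,0],[1,0.195,-0.258,0,0],[1,0.195,-0.258,0,0],[1,0.195,-0.258,-0.042,0]]]}}

```text
t: 1.7
tool_pos: [0.5543, -0.0886, 0.1958]
orientation: [0.283, 3.118, -0.004]
force: [0.5, 0.7, 0.3]
opening: 0.0007
```

```bash
python3 - <<'E'
from h import *
from plant import sensors, read_camera
s=sensors.read_state(); print(s["tool_pos"],s["orientation"],s["force"],s["opening"])
from scipy.spatial.transform import Rotation as Ro
R=Ro.from_rotvec(s["orientation"]).as_matrix(); print(np.degrees(np.arctan2(R[1,1],R[0,1])))
ims=[]
for n,(x0,y0,x1,y1) in {"scene":(180,125,300,285),"top":(195,165,325,255)}.items():
    c=read_camera(n); np.savez(f"pics/{n}1.npz",**c)
    cv2.imwrite(f"pics/{n}1.png",cv2.resize(c["color"][:,150:350,::-1] if 1 else 0,None,fx=2,fy=1.5) )
    im=c["color"][100:300,150:350,::-1]; ims.append(cv2.resize(im,(400,400)))
cv2.imwrite("pics/both1.png",np.hstack(ims))
E
```

```text
[ 0.5542813  -0.08863614  0.19575237] [ 0.28318982  3.11823405 -0.00368633] [0.48120001 0.6753569  0.31614958] 0.0006612792619847985
79.62113975378601
```

View pics/both1.png

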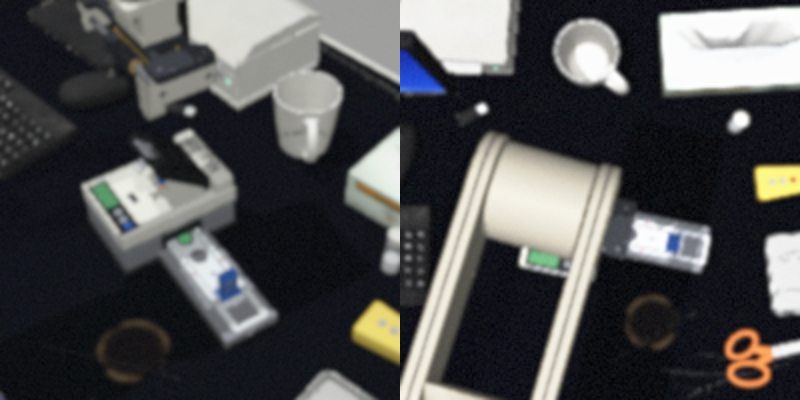

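```bash
python3 - <<'E'
from h import *
from plant import sensors
s=sensors.read_state(); print(s["t"],s["tool_pos"],s["dq"].round(3))
c=load("scene1"); p=s["tool_pos"]
for dz in(-.014,0,.07): 
    a=proj(c,p+[0,0,dz]); print(a, (a-[150,100])*2)
D=cloud(c)
im=c["color"][60:220,170:300,::-1]; cv2.imwrite("pics/s1z.png",cv2.resize(im,None,fx=4.5,fy=3.75,interpolation=cv2.INTER_CUBIC))
m=(D[...,2]>.15)&(D[...,0]>.4)&(D[...,0]<.7)&(D[...,1]>-.25)&(D[...,1]<.1); q=D[m]; print(q.min(0),q.max(0))
E
```

```text
1.8 [ 0.54600856 -0.08454567  0.1844377 ] [ 0.023 -0.05  -0.039  0.002  0.085  0.001]
[[223.27346255 161.32458888]] [[146.54692511 122.64917775]]
[[222.77194723 156.71793647]] [[145.54389447 113.43587295]]
[[220.09508665 132.12972205]] [[140.19017331  64.2594441 ]]
[ 0.40004554 -0.18692932  0.18304314] [0.58649827 0.00777471 0.57475413]
```

View pics/s1z.png

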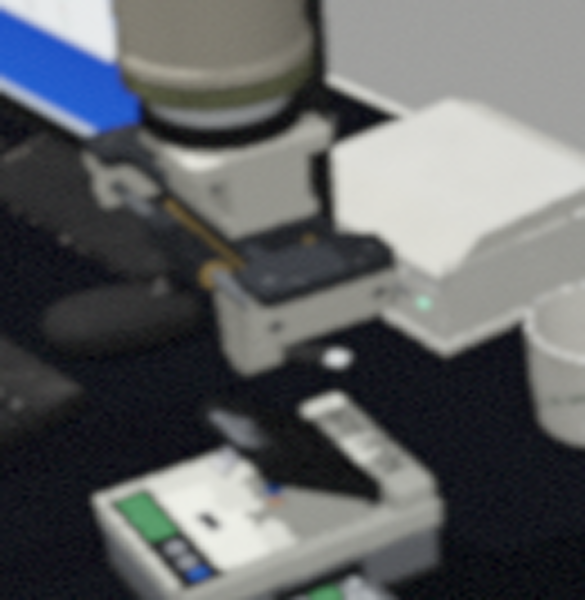

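```bash
python3 - <<'E'
from h import *
c=load("scene1"); D=cloud(c); tip=np.array([.546,-.0845,.17])
q=D[130:165,205:270].reshape(-1,3); q=q[(q[:,2]>.14)&(q[:,0]<.7)]; d=(q-tip)@Rz*1000
for y0 in range(-120,60,10):
    k=(d[:,1]>=y0)&(d[:,1]<y0+10)
    if k.sum()>3: print(y0,k.sum(),"z",d[k,2].min().round(),d[k,2].max().round(),"x",d[k,0].min().round(),d[k,0].max().round())
E
```

```text
-100 314 z 100.0 141.0 x -30.0 41.0
-90 269 z 95.0 142.0 x -31.0 42.0
-80 38 z 131.0 140.0 x -30.0 -5.0
-70 12 z 108.0 140.0 x -25.0 -18.0
-60 15 z 111.0 132.0 x -25.0 -16.0
-50 12 z 111.0 126.0 x -26.0 -17.0
-40 56 z 101.0 120.0 x -30.0 -10.0
-30 16 z 26.0 119.0 x -30.0 4.0
-20 77 z 18.0 114.0 x -30.0 16.0
-10 38 z 13.0 106.0 x -30.0 9.0
0 37 z 14.0 69.0 x -4.0 -1.0
```

>>> {"api": "play_rows", "payload": {"series": [[[1,0.003,0,-0.02,0],[1,0.004,0,-0.04,0],[1,0.002,0,-0.05,0],[1,-0.001,0,-0.057,0],[1,-0.006,0.001,-0.063,0],[1,-0.01,0.002,-0.069,0],[1,-0.012,0.003,-0.075,0]]]}}

```text
t: 2.5
tool_pos: [0.5372, -0.0816, 0.1161]
orientation: [0.279, 3.128, -0.001]
force: [-1.3, -1.1, 2.4]
opening: 0.0005
```

```bash
cat > look.py <<'E'
from h import *
import sys
from plant import sensors, read_camera
k=sys.argv[1]
s=sensors.read_state(); print(s["t"],s["tool_pos"].round(4),s["force"].round(2),s["opening"],s["dq"].round(3))
ims=[]
for n,(x0,y0) in {"scene":(180,130),"top":(200,160)}.items():
    c=read_camera(n); np.savez(f"pics/{n}{k}.npz",**c)
    ims.append(cv2.resize(c["color"][y0:y0+130,x0:x0+100,::-1],(400,520),interpolation=cv2.INTER_CUBIC))
cv2.imwrite(f"pics/both{k}.png",np.hstack(ims))
E
python3 look.py 2
```

```text
2.5 [ 0.5372 -0.0816  0.1161] [-1.33 -1.1   2.44] 0.0004949659608233532 [ 0.009  0.013  0.107 -0.001 -0.116  0.012]
```

View pics/both2.png

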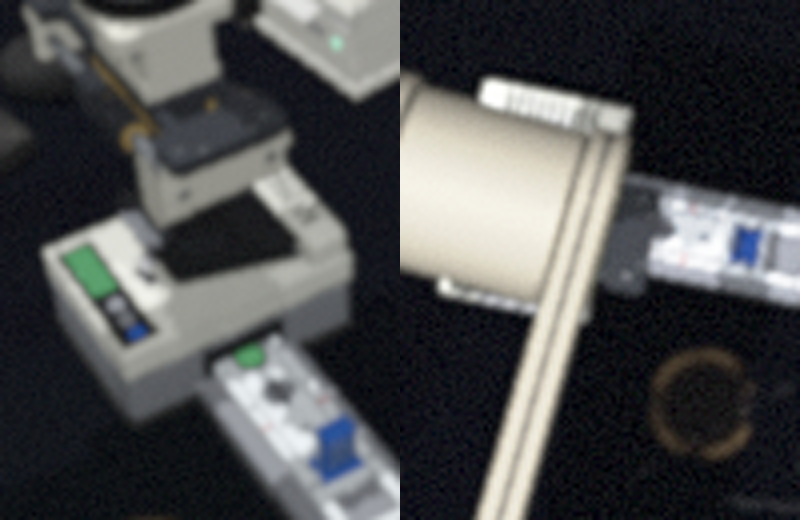

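>>> {"api": "play_rows", "payload": {"series": [[[1,-0.003,0,-0.005,0],[1,-0.005,0.001,-0.01,0],[1,-0.007,0.001,-0.014,0],[1,-0.008,0.001,-0.018,0],[1,-0.008,0.001,-0.018,0]]]}}

```text
t: 3.1
tool_pos: [0.5291, -0.0805, 0.0973]
orientation: [-0.279, -3.129, -0.0]
force: [-0.3, -0.1, -1.2]
opening: 0.0006
```

>>> {"api": "play_rows", "payload": {"series": [[[1,0,0,-0.002,0],[1,0,0,-0.004,0],[1,0,0,-0.004,0]]]}}

```text
t: 3.4
tool_pos: [0.529, -0.0805, 0.0956]
orientation: [-0.279, -3.128, 0.0]
force: [-12.3, 2.4, 22.4]
opening: 0.0004
```

>>> {"api": "play_rows", "payload": {"series": [[[1,0,0,0.01,0],[1,0,0,0.05,0],[1,-0.02,-0.03,0.09,0],[-1,-0.02,-0.08,0.09,0],[-1,-0.02,-0.13,0.09,0]]], "force": 20}}

```text
t: 3.9
tool_pos: [0.5101, -0.2097, 0.186]
orientation: [0.275, 3.126, -0.003]
force: [0.7, 0.2, -1.3]
opening: 0.0121
```

```bash
python3 look.py 3; python3 - <<'E'
from h import *
c=load("scene3"); D=w2dev(cloud(c)); x,y,z=D[...,0],D[...,1],D[...,2]
m=(x>-30)&(x<45)&(y>45)&(y<115)&(z>60)&(z<120)
m&=(c["color"].max(-1)<70)
A=np.polyfit(x[m],z[m],1); print(m.sum(),"slope",-np.arctan(A[0]),A, np.median(z[m]))
E
```

```text
3.9 [ 0.5101 -0.2097  0.186 ] [ 0.7   0.21 -1.27] 0.012085857252304578 [-0.853  0.503 -0.455  0.003 -0.011 -0.83 ]
389 slope 0.0050647548974654165 [-5.06479820e-03  8.25680756e+01] 82.53863509547999
```

View pics/both3.png

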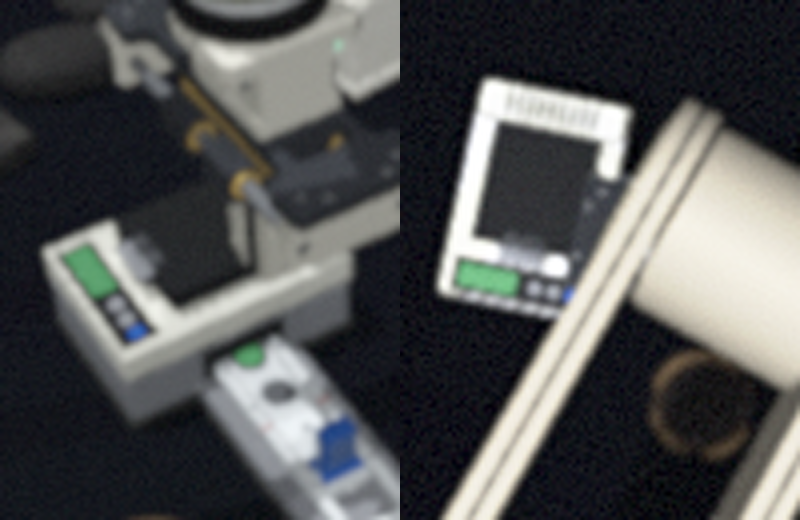

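>>> {"api": "play_rows", "payload": {"series": [[[-1,0.014,-0.037,0,0],[-1,0.014,-0.037,-0.04,0],[-1,0.014,-0.037,-0.04,0],[-1,0.014,-0.037,-0.04,0],[-1,0.014,-0.037,-0.04,0]]]}}

```text
t: 4.5
tool_pos: [0.5238, -0.2449, 0.1449]
orientation: [0.278, 3.128, -0.0]
force: [0.9, 0.2, 0.2]
opening: 0.0599
```

```bash
sed -i 's/(180,130)/(210,160)/' look.py; python3 look.py 4; python3 - <<'E'
from h import *
from plant import sensors
from scipy.spatial.transform import Rotation as Ro
s=sensors.read_state(); R=Ro.from_rotvec(s["orientation"]).as_matrix(); print(np.degrees(np.arctan2(R[1,1],R[0,1])))
print(w2dev(s["tool_pos"]),dev2w([-.5,-83.5,0]))
E
```

```text
4.5 [ 0.5238 -0.2449  0.1449] [0.87 0.24 0.19] 0.05993692662305739 [ 0.002 -0.014 -0.014 -0.003 -0.007 -0.   ]
79.86235074993515
[  0.66722688 -81.42964702 145.43165715] [ 0.52272133 -0.24699179  0.        ]
```

View pics/both4.png

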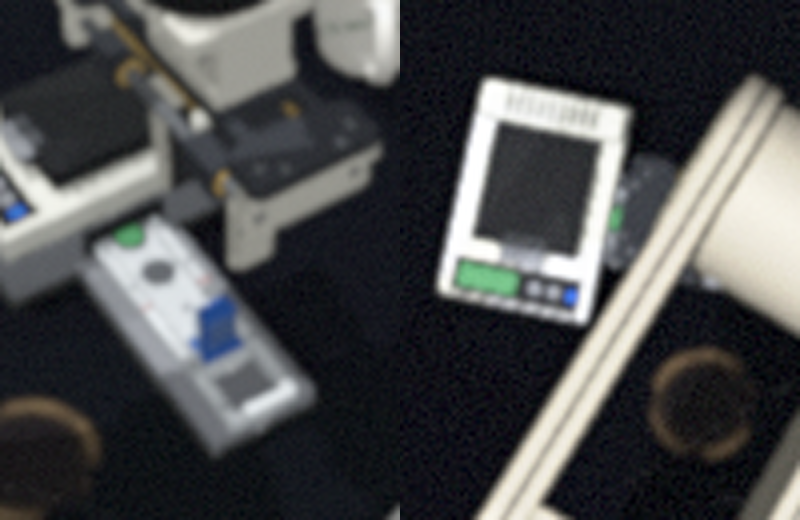

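>>> {"api": "play_rows", "payload": {"series": [[[-1,-0.001,-0.002,-0.04,0],[-1,-0.001,-0.002,-0.08,0],[-1,-0.001,-0.002,-0.098,0],[-1,-0.001,-0.002,-0.098,0],[-1,-0.001,-0.002,-0.098,0]]]}}

```text
t: 5.1
tool_pos: [0.5231, -0.2475, 0.0471]
orientation: [0.278, 3.128, -0.001]
force: [0.2, -0.9, 0.4]
opening: 0.0932
```

```bash
python3 look.py 5
```

```text
5.1 [ 0.5231 -0.2475  0.0471] [ 0.21 -0.95  0.42] 0.0932373512704755 [-0.002 -0.018 -0.019  0.002  0.002 -0.   ]
```

View pics/both5.png

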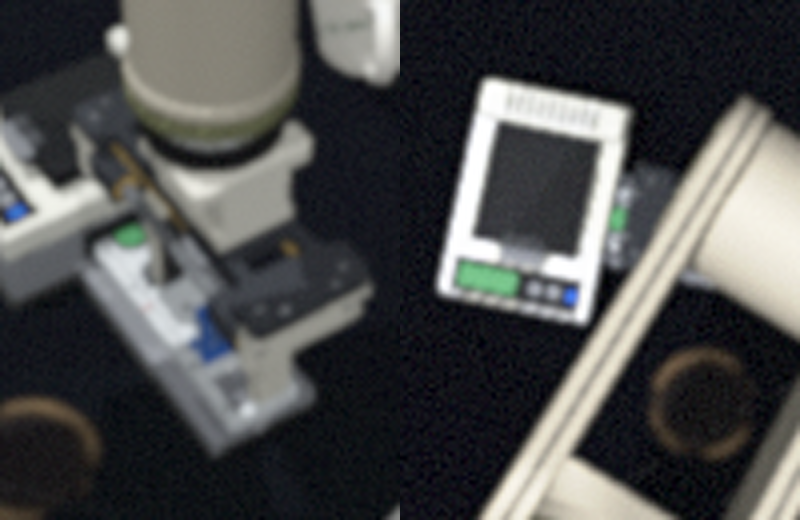

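The jaws stand on either side of the blue tab (at about (212,335)), clear of the bed. I'll close them.

>>> {"api": "play_rows", "payload": {"series": [[[1,0,0,0,0],[1,0,0,0,0],[1,0,0,0,0],[1,0,0,0,0],[1,0,0,0,0],[1,0,0,0,0],[1,0,0,0,0],[1,0,0,0,0]]], "force": 20}}

```text
t: 6.0
tool_pos: [0.5223, -0.2473, 0.0456]
orientation: [-0.279, -3.129, -0.0]
force: [-0.1, 0.2, -0.2]
opening: 0.0334
```

>>> {"api": "play_rows", "payload": {"series": [[[1,0,0,0,0],[1,0,0,0,0],[1,0,0,0,0],[1,0,0,0,0]]]}}

```text
t: 6.4
tool_pos: [0.5223, -0.2474, 0.0456]
orientation: [-0.279, -3.129, -0.0]
force: [-0.5, -0.8, -0.0]
opening: 0.0141
```

```bash
python3 look.py 6; python3 - <<'E'
from h import *
from plant import sensors
print(w2dev(sensors.read_state()["tool_pos"]), dev2w([0,-38,47]))
E
```

```text
6.4 [ 0.5223 -0.2474  0.0456] [-0.49 -0.79 -0.04] 0.014146358918376296 [ 0.001  0.002  0.001 -0.001  0.002  0.001]
[ -0.79944747 -83.92495832  45.61439087] [ 0.53127078 -0.20229943  0.047     ]
```

View pics/both6.png

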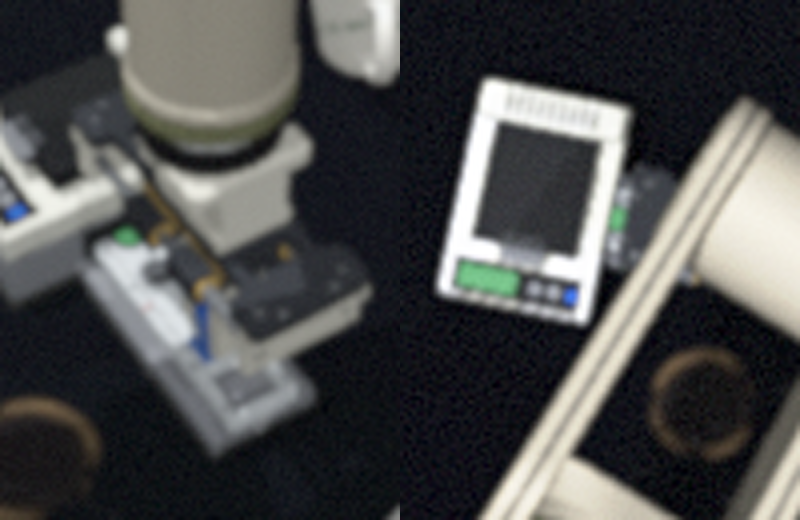

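>>> {"api": "play_rows", "payload": {"series": [[[1,0.002,0.01,0,0],[1,0.0035,0.02,0,0],[1,0.0055,0.03,0,0],[1,0.0065,0.036,0,0],[1,0.007,0.0395,0,0],[1,0.007,0.0395,0,0],[1,0.007,0.0395,0,0]]]}}

```text
t: 7.2
tool_pos: [0.5298, -0.206, 0.0456]
orientation: [0.278, 3.129, 0.004]
force: [2.0, 8.4, 1.0]
opening: 0.0144
```

```bash
cat > f.py <<'E'
from h import *
from plant import sensors
s=sensors.read_state(); print(s["t"],"dev",w2dev(s["tool_pos"]).round(2),"F",(s["force"]@Rz).round(2),s["opening"].round(4))
E
python3 f.py; python3 look.py 7; python3 f.py
```

```text
7.2 [ 0.5298 -0.206   0.0456] [2.04 8.43 1.01] 0.014432578824074328 [ 0.002 -0.001 -0.     0.001  0.002 -0.001]Traceback (most recent call last):
  File "f.py", line 3, in <module>
    s=sensors.read_state(); print(s["t"],"dev",w2dev(s["tool_pos"]).round(2),"F",(s["force"]@Rz).round(2),s["opening"].round(4))
                                                                                                          ^^^^^^^^^^^^^^^^^^
AttributeError: 'float' object has no attribute 'round'
Traceback (most recent call last):
  File "f.py", line 3, in <module>
    s=sensors.read_state(); print(s["t"],"dev",w2dev(s["tool_pos"]).round(2),"F",(s["force"]@Rz).round(2),s["opening"].round(4))
                                                                                                          ^^^^^^^^^^^^^^^^^^
AttributeError: 'float' object has no attribute 'round'
```

View pics/both7.png

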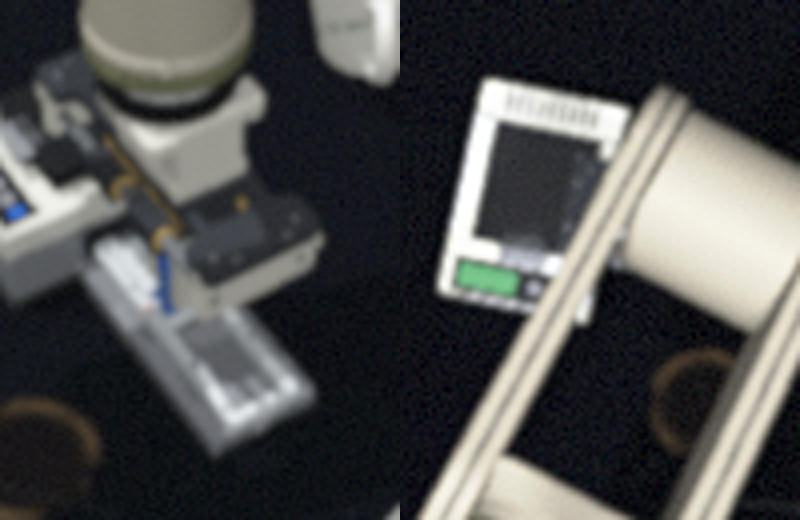

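```bash
sed -i 's/s\["opening"\].round(4)/round(s["opening"],4)/' f.py; python3 f.py
```

```text
7.3 dev [ -0.75 -41.85  45.64] F [1.05 8.26 0.81] 0.0142
```

>>> {"api": "play_rows", "payload": {"series": [[[1,0,0.001,0,0],[1,0,0.001,0,0],[1,0,0.001,0,0]]]}}

```text
t: 7.6
tool_pos: [0.5299, -0.2057, 0.0456]
orientation: [0.278, 3.129, 0.003]
force: [3.6, 5.0, 0.6]
opening: 0.0145
```

```bash
python3 f.py
```

```text
7.6 dev [ -0.76 -41.56  45.65] F [2.7  5.57 0.56] 0.0145
```

>>> {"api": "play_rows", "payload": {"series": [[[1,0,0.001,0,0],[1,0,0.001,0,0],[1,0,0.001,0,0]]]}}

```text
t: 7.9
tool_pos: [0.5299, -0.2054, 0.0457]
orientation: [0.279, 3.128, 0.001]
force: [5.5, 3.0, -2.8]
opening: 0.0145
```

```bash
python3 f.py
```

```text
7.9 dev [ -0.75 -41.31  45.71] F [ 4.88  3.88 -2.79] 0.0145
```

>>> {"api": "play_rows", "payload": {"series": [[[1,0.001,0.001,0,0],[1,0.001,0.001,0,0],[1,0.001,0.001,0,0]]]}}

```text
t: 8.2
tool_pos: [0.5301, -0.2045, 0.0456]
orientation: [-0.279, -3.129, -0.001]
force: [-0.6, 4.0, 1.7]
opening: 0.0143
```

```bash
python3 f.py
```

```text
8.2 dev [ -0.72 -40.4   45.62] F [-1.3   3.81  1.72] 0.0143
```

>>> {"api": "play_rows", "payload": {"series": [[[1,0.0,0.001,0,0],[1,0.0,0.001,0,0],[1,0.0,0.001,0,0]]]}}

```text
t: 8.5
tool_pos: [0.5302, -0.2041, 0.0456]
orientation: [-0.279, -3.129, 0.0]
force: [-0.2, 0.2, -0.6]
opening: 0.0144
```

```bash
python3 f.py; python3 look.py 8
python3 - <<'E'
from h import *
c=load("scene8"); cv2.imwrite("pics/s8z.png",cv2.resize(c["color"][205:265,225:290,::-1],None,fx=9,fy=9,interpolation=cv2.INTER_CUBIC))
E
```

```text
8.5 dev [ -0.7  -39.93  45.63] F [-0.27  0.18 -0.65] 0.0144
8.5 [ 0.5302 -0.2041  0.0456] [-0.24  0.23 -0.65] 0.014417658925006328 [ 0.     0.001 -0.     0.    -0.001 -0.001]
```

View pics/s8z.png

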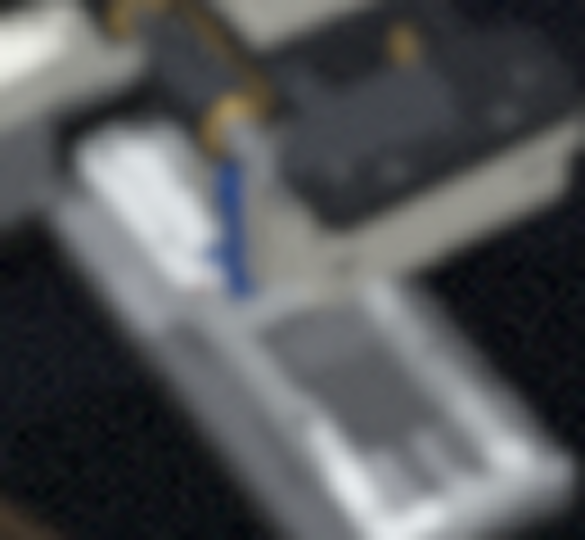

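>>> {"api": "play_rows", "payload": {"series": [[[1,0.0,0.001,0,0],[1,0.0,0.001,0,0],[1,0.0,0.001,0,0]]]}}

```text
t: 8.9
tool_pos: [0.5303, -0.2034, 0.0456]
orientation: [0.279, 3.129, -0.001]
force: [0.5, -5.3, -2.5]
opening: 0.0143
```

```bash
python3 f.py; python3 - <<'E'
from h import *
print(w2dev(np.array([.55076504,-.20682979,.0265])),w2dev(np.array([.51091095,-.19864881,.0265])))
E
```

```text
8.9 dev [ -0.72 -39.29  45.63] F [ 1.41 -5.13 -2.49] 0.0143
[ 19.98842228 -39.00662137  26.5       ] [-20.68452478 -38.01248796  26.5       ]
```

>>> {"api": "play_rows", "payload": {"series": [[[1,0.0,-0.0007,0,0],[1,0.0,-0.0007,0,0],[1,0.0,-0.0007,0,0],[1,0.0,-0.0007,0,0],[1,0.0,-0.0007,0,0]]]}}

```text
t: 9.4
tool_pos: [0.5303, -0.2036, 0.0456]
orientation: [-0.279, -3.129, 0.0]
force: [-0.2, -3.9, -0.2]
opening: 0.0148
```

```bash
python3 f.py; python3 look.py 9; python3 - <<'E'
from h import *
from plant import sensors
print(sensors.read_state()["dq"].round(4))
c=load("scene9"); D=w2dev(cloud(c)); x,y,z=D[...,0],D[...,1],D[...,2]
m=(x>-30)&(x<45)&(y>45)&(y<115)&(z>60)&(z<120)&(c["color"].max(-1)<70)
if m.sum()>20:
    A=np.polyfit(x[m],z[m],1); print(m.sum(),"slope",-np.arctan(A[0]),np.median(z[m]))
a=load("scene0"); # bystanders by difference
for nm,(sl) in {"mouse":(slice(125,160),slice(170,220)),"vial":(slice(205,245),slice(335,360)),"leak":(slice(245,305),slice(320,400))}.items():
    print(nm,np.abs(a["color"][sl].astype(int)-c["color"][sl]).mean())
im=np.hstack([a["color"][110:310,150:400],c["color"][110:310,150:400]])[...,::-1]; cv2.imwrite("pics/cmp.png",cv2.resize(im,None,fx=1.6,fy=1.6))
E
```

```text
9.4 dev [ -0.69 -39.46  45.64] F [ 0.51 -3.88 -0.25] 0.0148
9.4 [ 0.5303 -0.2036  0.0456] [-0.19 -3.91 -0.25] 0.014806509706392473 [-0.     0.     0.001 -0.001  0.001 -0.   ]
[ 0.0007  0.0003  0.0021  0.0006 -0.0002  0.0004]
96 slope 0.000794546928810757 82.98861958344057
mouse 12.01104761904762
vial 5.5473333333333334
leak 5.870625
```

View pics/cmp.png

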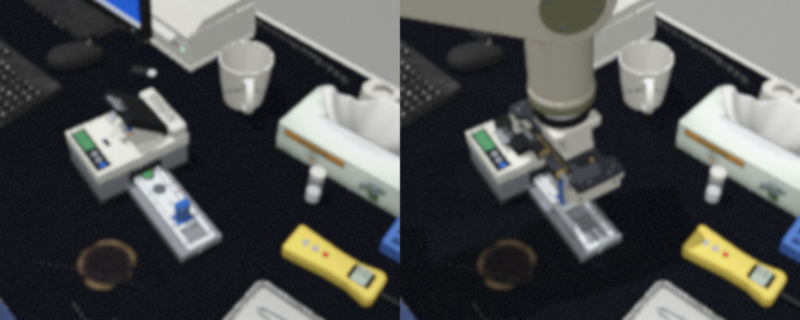

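>>> {"api": "play_rows", "payload": {"series": [[[1,0.0,-0.0008,0,0],[1,0.0,-0.0008,0,0],[1,0.0,-0.0008,0,0],[1,0.0,-0.0008,0,0],[1,0.0,-0.0008,0,0],[1,0.0,-0.0008,0,0]]]}}

```text
t: 10.1
tool_pos: [0.5302, -0.204, 0.0456]
orientation: [-0.279, -3.129, -0.001]
force: [-2.7, 1.4, 2.5]
opening: 0.0143
```

```bash
python3 f.py
```

```text
10.1 dev [ -0.71 -39.89  45.59] F [-2.92  0.88  2.55] 0.0143
```

The force along the rails is close to zero at the notch, and the grip is holding at 20 N. I'm handing in.

```bash
python3 -c "
from plant import robot
print(robot.close_job())"; python3 f.py
```

```text
the job is handed in; nothing more can be done
None
the job is handed in; nothing more can be done
```

I shut the light cover, pushed the filter slide into its notch, and handed the job in at about 10 s with the gripper still holding the tab; no verdict was reported.

- **Cover:** I pressed it down along its arc until it gave, then to about 22 N. After letting go it measured about 0.005 rad in the camera's depth image, and about 0.001 rad near the end.
- **Slide:** I gripped the tab at 20 N and pushed it in about 44 mm. The rail force went from pulling in (+8 N) through zero to pushing back (−5 N), which marks the notch. I overshot by about 0.5 mm and backed off to the balance point, leaving about 1 N along the rails.
- **Disagreement:** by camera the tab stands at y about −39.9 mm, against the nominal −38 mm. The red lines themselves measured −38.0 and −39.0 mm. I trusted the force crossing. The gripper hid the white line, so I could not see it meet the red lines.
- **Bystanders:** the mouse, vial and leak detector looked unmoved when I compared the first and last pictures by eye.

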